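# Unload a drilled brass plate from the drilling jig down its chute

### The job

Unload the drilled brass plate from the drilling jig: swing the dark steel strap by its black knob well clear of the plate (about a quarter turn, out over the chute), then, with shut fingertips laid on the plate's polished face, slide the plate out over the open ledge so that it drops down the steel chute and comes to rest flat in the grey tray. The plate lies flush in its nest, so it must be slid, not picked up; press firmly enough to carry it along against its spring plunger but never with more than 20 N, and leave the marker, the spring clamp and the sanding block where they are.

Things in the scene. Friction and masses are not known exactly. Their poses are not given: they have to be found in the camera images.
- jig: Drilling jig, fixed: plywood riser with aluminium nest on top, 116 mm wide in its x, then steel chute, then grey tray, in line along its +y (the way the plate slides out). Origin on the worktop under the ledge's edge. Nest: slick white bed 120 mm high, y -0.101 to 0, 61 mm wide; side rails 6 mm above it; back stop at y -0.128 to -0.101, 18 mm above it; open at the ledge.
- plate: Polished brass plate, loose, 60 x 100 x 6 mm (x, y, z), 0.3 kg. Origin: centre of its underside. Lies in the nest, y along the jig's y, top flush with the side rails, under 1 mm of play. A spring plunger presses it sideways on the far rail with 6 N for the first 30 mm of slide. Friction on the bed 0.15. A press of 12 to 16 N on it carries it past that, less slips; the bed is rigid.
- ledge_edge (a point): Middle of the ledge's edge at the nest's open end, on the bed's surface, 120 mm up; axes as the jig's. The plate lies behind it with its front edge level with it, and tips off by itself once its middle is past it (slid over 50 mm) and nothing presses on its tail. The chute starts 28 mm below it, slopes down 33 degrees, is 68 mm wide inside and ends 110 mm further out.
- strap (a joint): Angle of the dark steel swing strap with drill bush, rad: 0 = shut across the plate's front end, grows clockwise seen from above as it opens, stop at 1.8. Stays where it is left (friction 1.2 N at the knob). Shut, it passes 3 mm over the plate and its downturned apron blocks the plate's way; from 1.3 on it lies beside the chute, clear of the plate. Strap's top is 137 mm above the worktop.
- strap_knob (a point): Point to grip on the strap's upright black knob: on the knob's axis, 23 mm above the strap's top face and 13 mm below the knob's top. The knob is round, 18 mm in diameter, at the end of the strap that is nearest the robot when shut; its top is 173 mm above the worktop.
- strap_pivot (a point): On the strap's upright turning axis, on the far side rail, at mid thickness of the strap (133 mm above the worktop). The knob's axis is 103 mm from it.
- tray_floor (a point): Centre of the inner floor of the grey tray at the chute's foot, 187 mm beyond the ledge's edge and 4 mm above the worktop; axes as the jig's. Inside 96 mm (x) by 164 mm (y), walls 45 mm high.
- marker: Black and blue marker, 18 x 128 x 18 mm, lying on the worktop on the robot's side of the jig; origin at the centre of its underside. Leave alone.
- spring_clamp: Black spring clamp, 62 x 111 x 23 mm, lying on the worktop to the right of the jig; origin at the centre of its underside. Leave alone.
- sanding_block: Brown sanding block, 66 x 110 x 33 mm, on the worktop further right; origin at the centre of its underside. Leave alone.
There are look-alikes about, which are no part of the job. Of the things that look like the plate, the larger one is meant.

How it is judged (in metres and radians):
On the way, in this order (a step that is already met when the one before it is completed fails the run):
1. the strap is swung open by 1.2 rad or more while the plate still lies in its nest (value of joint strap above 1.2 rad and y of plate in the frame of jig below -0.04 m), for 0.2 s.
2. the plate has been slid 25 mm or more towards the ledge, still flat on the bed (value of joint strap above 1.2 rad and y of plate in the frame of jig above -0.025 m and z of plate in the frame of jig between 0.112 and 0.126 m and angle between plate's own z axis and vertical below 0.15 rad).
At the end, for the whole second after the job is handed in: The plate lies at rest in the tray: its middle 130 to 245 mm beyond the ledge along the jig's y and within 30 mm of the centre line, under 25 mm high, tilted less than 0.2 rad; the strap is still open (1.2 rad or more) (y of plate in the frame of jig between 0.13 and 0.245 m and x of plate in the frame of jig between -0.03 and 0.03 m and z of plate in the frame of jig below 0.025 m and angle between plate's own z axis and vertical below 0.2 rad and value of joint strap above 1.2 rad and linear speed of plate below 0.02 m/s); the robot touches nothing.
It fails at once if the robot presses on the plate with more than 20 N (contact force between the fingers and plate above 20 N or contact force between the arm and plate above 25 N).
It fails at once if the plate is lifted 15 mm or more off the bed (z of plate in the frame of jig above 0.135 m).
It fails at once if the marker is moved by more than 15 mm (distance of marker from where it was at the start of the episode above 0.015 m).
It fails at once if the spring clamp is moved by more than 15 mm (distance of spring_clamp from where it was at the start of the episode above 0.015 m).
It fails at once if the sanding block is moved by more than 15 mm (distance of sanding_block from where it was at the start of the episode above 0.015 m).
It also fails if it takes over 58 s, if anything falls off the work surface, if the arm or the gripper's body presses on something with over 40 N, if the wrist force passes 120 N, or if a joint passes its speed limit or range.

### The arm

A 6-joint arm with a two-finger parallel gripper is mounted at the origin on a cart in front of the work surface, level with it; the furniture and walls round the work are solid. World frame = base frame: x ahead of the robot, y to its left, z up, the work surface at z = 0. Lengths are in mm, angles in rad, forces in N, time in s.
With the tool pointing down it reaches from about 350 to 875 mm from the base axis. Payload 4.2 kg.
Tool frame: the origin (TCP) lies at the very end of the fingers, on their centre line; the grasp point (between the pads) lies 19 mm behind it (arm.grasp_offset is the distance from the TCP to the grasp point, in mm); z points along the fingers, y is the direction in which the jaws open and shut (so a half turn about z gives the same grasp; the last joint's range is limited). The gripper opens to 85 mm and grips with 20 to 120 N. Pads are 22 mm wide; open, the fingers measure 114 mm over their backs; the gripper's body (76 mm by 85 mm) begins 54 mm behind the grasp point. The pads swing forward as they close: fully open they stand 13 mm farther back than shut.
Start: joints at [0.259, 0.385, 0.008, 0, -1.194, -0.259], TCP at [624.979, 0.025, 231.312] pointing down, gripper open.
Joint ranges: [-3.14, 3.14], [-1.21, 2.06], [-1.07, 1.41], [-3.16, 2.05], [-2.99, -0.16], [-3.1, 3.1]. Speed limits (rad/s): [2.79, 2.79, 3.14, 3.14, 3.14, 3.14].

### API

Orientations are given as a unit quaternion [x, y, z, w].
In Python, from bench import arm gives the robot as it stands.
- The arm moves only by the tool arm_command, never from a script. Its argument "commands" is one flat list of numbers, 4 for each row, row after row: the shift along the tool's x, y, z in m, then the turn about the tool's z in degrees. In form: [tx, ty, tz, roll, tx, ty, tz, roll, ...]. A call has exactly 5 rows; each row shifts and turns the pose as measured when the row begins, along the tool's axes as they then stand; what a row does not reach is not made up. A row lasts 1/10 s, in which the tool goes at most 50 mm and 8.59 degrees, less where a joint would pass 70% of its speed; a pose out of reach is approached as far as the arm can. A call with a gripper value outside its range is refused whole. "jaw" is the opening, from 0 (shut) to 1 (fully open), set as the call begins (left out, the last holds). The fingers move at their own pace and stop on an object; the grip force is fixed at half the most. Time passes only in rows, so rows that do not move let the fingers close, or fill a call up. It gives the time, the measured TCP pose, the force and the opening at its end, in the units of the state.
- arm.read_state(): the state, without advancing time (a new reading comes with each control period).
- arm.get_image(name): name is "scene" or "side" or "wrist"; returns the picture (420x560x3 uint8, red, green, blue); there is no depth.
- arm.camera_info(name): a dict with "camera_matrix" (3x3 intrinsics, pixels), "world_from_camera" (4x4, takes a point from camera to world coordinates). Camera axes: x right, y down, z forward; pixel columns grow to the right and rows downward; lengths in mm; the calibration is good to about 2 mm. A picture is of the moment at which its call begins: read the wrist's pose just before it. camera_info takes no time and is no camera call; for the wrist camera it gives the pose at the moment of the call.
- arm.job_done(): hands the job in, once; it reports no verdict.
Trained networks look in the newest picture that a camera, given by its name, has taken for a name from the list of things; names that differ only in an ending like _2 or _b are one class to them, and where a whole thing is asked for, a point or a joint stands for the part that bears it (a point fixed in the world has none). Each returns a list of dicts, best first, with "confidence" (0 to 1); they miss things now and then, are a little off and sometimes report something else, mostly with a low value. They report only what shows in the picture. A call takes as long as a camera call. They do not tell look-alikes from the thing itself.
- arm.regions_of(camera, target): "mask" (420x560 bool, what is visible of it).
- arm.place_of(camera, target): "centre" ([x, y, z] in mm, in the coordinates of the camera as it stood for that picture, good to about 4 mm: a listed point, or the origin of a listed thing).
The state is a dict: "clock": time; "joints": joint angles; "joint_vel": joint speeds; "joint_efforts": joint torques, N m; "position": TCP position; "ee_rot": TCP orientation; "contact_force": force on the tool from outside, world axes, zero at the start; "wrist_torque": the same for the moment, N m; "gripper_width": finger opening in mm.
Only numpy, scipy, OpenCV 4.12 (cv2) and the standard library are available. Lean on these libraries where they do the work, as an engineer would, in place of code of your own. Each camera call takes 0.05 s, during which the arm holds its last target.

## Working session

There is one attempt and no reset: what is moved stays moved. The work goes in short steps, Python scripts to look and compute and a tool call to move; the robot and the scene stay as the last step left them, time stands still between calls to the robot, and variables do not carry over. Pictures are saved under pics/ and viewed, and the job is handed in when it is done.

Besides the shell and the picture viewer there is one more tool, called after "Request:" as name(argument=value, ...) on one line, values as JSON. arm_command: Moves the arm, as the interface text tells. Its arguments: {"type":"object","properties":{"commands":{"type":"array"},"jaw":{"type":"number"}},"required":["commands"]}

```bash
mkdir -p pics; ls; python3 - <<'E'
from bench import arm
import cv2
s=arm.read_state(); print(s)
for n in ("scene","side","wrist"):
    im=arm.get_image(n); cv2.imwrite(f"pics/a_{n}.png",im[:,:,::-1])
    c=arm.camera_info(n); print(n,c)
    for t in ("plate","ledge_edge","strap_knob","strap_pivot","tray_floor","jig"):
        for r in arm.place_of(n,t)[:3]:
            import numpy as np
            p=np.array(c["world_from_camera"])@np.r_[r["centre"],1]
            print(t,round(r["confidence"],2),p[:3].round(1))
E
```

```text
pics
{'clock': 0.0, 'joints': array([ 2.58595863e-01,  3.85556105e-01,  6.64718797e-03, -4.98740017e-04,
       -1.19396600e+00, -2.58603233e-01]), 'joint_vel': array([-0.00019692,  0.00198178,  0.0008151 ,  0.0007916 ,  0.00028236,
       -0.00068025]), 'joint_efforts': array([-9.55001960e-04, -3.92286408e+01,  1.88399577e+01,  4.18616563e+00,
       -4.72148502e-03,  8.27910434e-07]), 'position': array([6.24434432e+02, 2.12516011e-02, 2.30230232e+02]), 'ee_rot': array([-0.70703872,  0.70717404,  0.00072288, -0.00078186]), 'contact_force': array([-0.5761326 , -0.7512598 , -0.18046575]), 'wrist_torque': array([-0.01348923, -0.06015518, -0.05082064]), 'gripper_width': 85.31875687459589}
scene {'camera_matrix': array([[397.71220287,   0.        , 280.09770864],
       [  0.        , 397.71220287, 210.21583041],
       [  0.        ,   0.        ,   1.        ]]), 'world_from_camera': array([[ 4.89968352e-01, -6.46205109e-01,  5.85106802e-01,
        -3.36926498e+02],
       [-8.71674254e-01, -3.54920043e-01,  3.37958219e-01,
        -2.69915142e+02],
       [-1.07241960e-02, -6.7561136
[... 1170 characters left out ...]
1 [475.4 525.2   1.2]
jig 0.72 [471.3 341.   -1.3]
wrist {'camera_matrix': array([[316.62626036,   0.        , 280.59430293],
       [  0.        , 316.62626036, 201.22103165],
       [  0.        ,   0.        ,   1.        ]]), 'world_from_camera': array([[-9.99998517e-01,  2.24871758e-04,  1.70753849e-03,
         6.24943365e+02],
       [ 7.00689603e-04,  9.58799618e-01,  2.84082385e-01,
        -7.24865395e+01],
       [-1.57330515e-03,  2.84083161e-01, -9.58798353e-01,
         3.73866821e+02],
       [ 0.00000000e+00,  0.00000000e+00,  0.00000000e+00,
         1.00000000e+00]])}
plate 0.67 [5.807e+02 1.309e+02 1.000e-01]
strap_knob 0.62 [573.1 -22.3  -2.1]
jig 0.47 [344.6 225.7  -0. ]
```

View pics/a_scene.png

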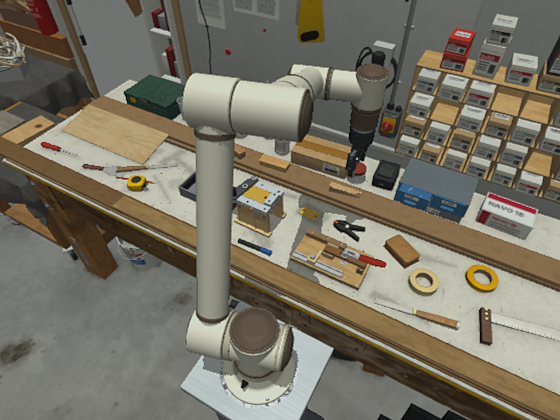

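View pics/a_side.png

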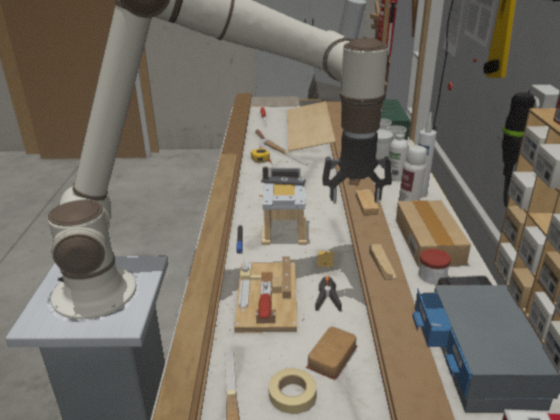

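View pics/a_wrist.png

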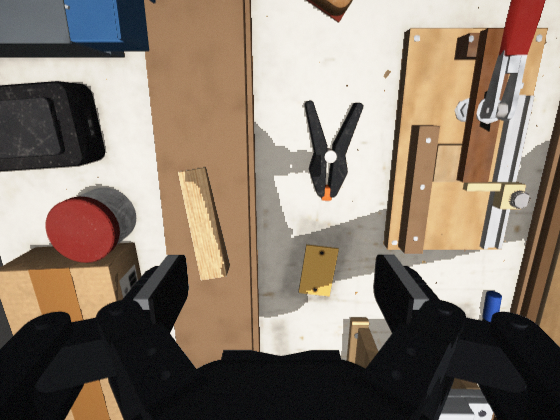

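The overview shows the jig at about (265,195) in scene, with the nest and strap in the side view at (285,190). The ledge is near (468,341,120) and the slide runs along about +y. I'll move the wrist camera over it to measure precisely.

Request:
arm_command(commands=[-0.01,0.015,-0.03,0,-0.04,0.02,-0.02,0,-0.04,0.02,-0.01,0,-0.04,0.02,0,0,-0.04,0.02,0,0], jaw=0.4)

```text
clock: 1.55
position: [529.7, 171.0, 292.3]
ee_rot: [-0.703, 0.711, 0.001, -0.0]
contact_force: [1.4, 0.9, -0.8]
gripper_width: 34.3
```

Request:
arm_command(commands=[-0.04,0.02,0,0,-0.04,0.02,0,0,-0.03,0.015,0,0,0,0,0,0,0,0,0,0])

```text
clock: 2.05
position: [470.5, 290.3, 294.1]
ee_rot: [-0.706, 0.708, 0.001, 0.001]
contact_force: [-0.2, -0.8, -0.0]
gripper_width: 34.0
```

```bash
cat > look.py <<'E'
import sys
from bench import arm
import cv2, numpy as np
def look(tag,n="wrist",targets=("plate","ledge_edge","strap_knob","strap_pivot","tray_floor")):
    im=arm.get_image(n); cv2.imwrite(f"pics/{tag}.png",im[:,:,::-1])
    c=arm.camera_info(n); np.savez(f"{tag}.npz",K=c["camera_matrix"],T=c["world_from_camera"])
    print(np.array(c["world_from_camera"])[:3,3].round(1))
    for t in targets:
        for r in arm.place_of(n,t)[:2]:
            p=np.array(c["world_from_camera"])@np.r_[r["centre"],1]
            print(t,round(r["confidence"],2),p[:3].round(1))
if __name__=="__main__": look(sys.argv[1],sys.argv[2])
E
python3 look.py b wrist
```

```text
[470.3 217.1 436.3]
plate 0.94 [470.1 292.1 125.9]
plate 0.71 [5.809e+02 1.337e+02 5.000e-01]
ledge_edge 0.56 [468.1 338.5 118.9]
strap_knob 0.63 [413.9 342.1 161.3]
strap_pivot 0.66 [518.7 328.  134.2]
tray_floor 0.94 [468.9 528.3   1.2]
tray_floor 0.65 [344.6 225.7  -0.8]
```

View pics/b.png

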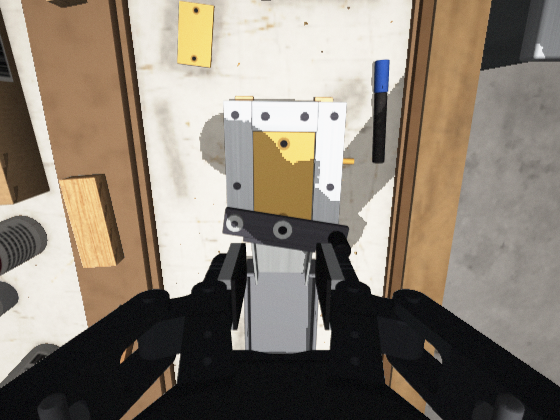

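The wrist view shows the plate between (252,132) and (314,220), the pivot at (235,224), the bush at (282,230) and the knob at about (338,242), partly hidden by a finger. I'll take a second view from further back.

Request:
arm_command(commands=[0.03,0,0,0,0.03,0.0,0,0,0.02,0,0,0,0,0,0,0,0,0,0,0])

```text
clock: 2.85
position: [472.4, 203.4, 293.3]
ee_rot: [-0.703, 0.711, 0.001, 0.001]
contact_force: [-0.1, 0.3, 0.1]
gripper_width: 34.2
```

```bash
python3 look.py c wrist; python3 -c "
import cv2
for t in 'bc':
    im=cv2.imread(f'pics/{t}.png')
    y0=90 if t=='b' else 180
    cv2.imwrite(f'pics/{t}_z.png',cv2.resize(im[y0:y0+190,190:390],(800,760),interpolation=cv2.INTER_CUBIC)[:600])"
```

```text
[471.4 130.7 435.7]
plate 0.86 [473.9 287.  123. ]
plate 0.84 [579.4 133.3  -1.5]
ledge_edge 0.88 [467.7 335.4 120.5]
strap_pivot 0.79 [517.2 326.9 133.9]
tray_floor 0.77 [470.  526.5   2.6]
```

View pics/b_z.png

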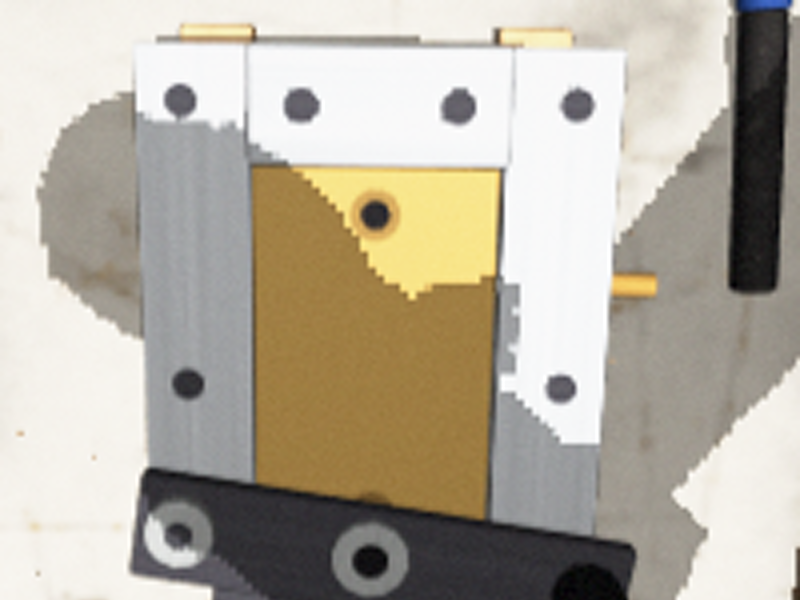

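View pics/c.png

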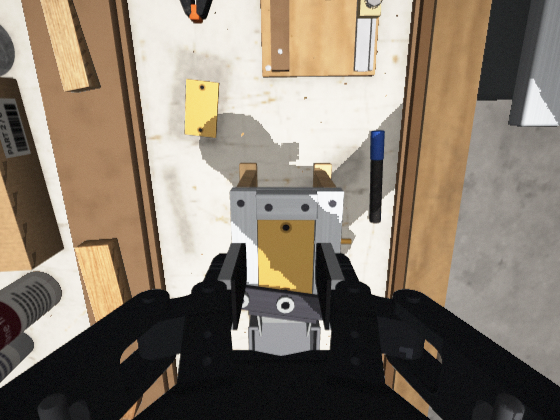

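View pics/c_z.png

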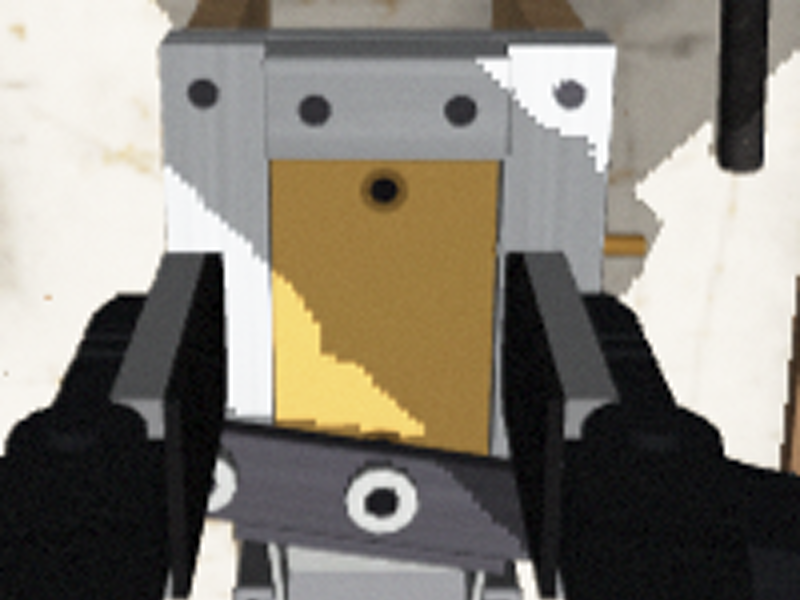

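```bash
cat > geo.py <<'E'
import numpy as np, cv2
def ld(t): d=np.load(t+".npz"); return d["K"],d["T"]
def tri(ta,pa,tb,pb):
    Ps=[]
    for t in (ta,tb):
        K,T=ld(t); Ps.append(K@np.linalg.inv(T)[:3])
    X=cv2.triangulatePoints(Ps[0],Ps[1],np.array(pa,float).reshape(2,1),np.array(pb,float).reshape(2,1)); return (X[:3]/X[3]).ravel()
def onz(t,p,z):
    K,T=ld(t); d=T[:3,:3]@np.linalg.inv(K)@[p[0],p[1],1]; return T[:3,3]+d*(z-T[2,3])/d[2]
E
python3 - <<'E'
from geo import *
B=lambda x,y:(190+x/4,90+y/4); C=lambda x,y:(190+x/4,180+y/4)
F={'hole':((375,214),(384,189),126),'scrBL':((180,100),(204,93),126),'scrBR':((577,105),(570,94),126),'stop1':((301,105),(315,110),138),'stop2':((459,106),(461,110),138),'bush':((371,562),(381,501),137),'backL':((252,168),(270,160),126),'backR':((501,168),(502,160),126)}
for k,(b,c,z) in F.items():
    print(k,tri('b',B(*b),'c',C(*c)).round(1),onz('b',B(*b),z).round(1),onz('c',C(*c),z).round(1))
for k,b,z in (('pL1',(252,168),126),('pL2',(258,470),126),('pR1',(500,168),126),('pR2',(491,515),126),('strapBL',(147,470),137),('strapBR',(635,547),137),('pivot',(178,534),137),('strapFL',(131,575),137),('knobtop',(590,590),173)):
    print(k,onz('b',B(*b),z).round(1))
E
```

```text
hole [468.1 251.6 126.6] [468.2 251.7 126. ] [467.9 251.9 126. ]
scrBL [513.9 224.8 127. ] [514.3 224.8 126. ] [513.8 225.1 126. ]
scrBR [420.3 226.3 126.2] [420.3 226.4 126. ] [420.2 226.4 126. ]
stop1 [484.9 225.7 139.3] [485.1 225.7 138. ] [485.  226.1 138. ]
stop2 [449.1 226.1 139.4] [449.1 226.1 138. ] [448.9 226.5 138. ]
bush [469.5 336.7 139.8] [469.4 337.9 137. ] [469.5 338.7 137. ]
backL [496.8 239.9 135.8] [497.7 240.6 126. ] [497.5 243.5 126. ]
backR [438.8 240.  137.2] [437.9 240.9 126. ] [437.2 244.1 126. ]
pL1 [497.7 240.6 126. ]
pL2 [498.4 316.8 126. ]
pR1 [438.2 240.9 126. ]
pR2 [438.1 329.3 126. ]
strapBL [525.  313.2 137. ]
strapBR [402.7 334.  137. ]
pivot [518.  330.1 137. ]
strapFL [530.5 341.2 137. ]
knobtop [420.3 330.3 173. ]
```

```bash
python3 -c "
import cv2
im=cv2.imread('pics/a_side.png')
cv2.imwrite('pics/side_z.png',cv2.resize(im[155:250,240:330],(800,844),interpolation=cv2.INTER_CUBIC)[:600])"
```

```text
(no output)
```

View pics/side_z.png

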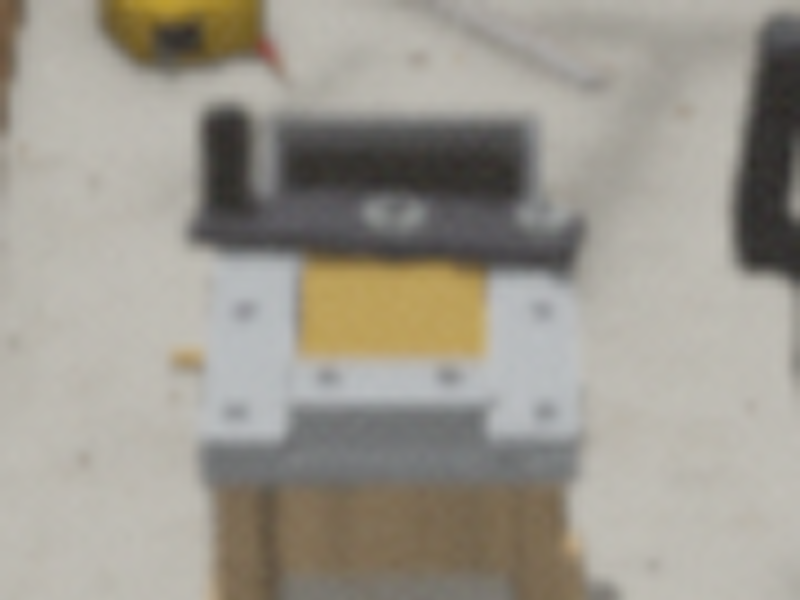

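Triangulated heights agree with the text: plate top 126.6, rail 126–127, bush about 139. I put the pivot at about (517,329) and the knob at about (416.5,344), with the strap at 171°. I'll cage the knob loosely, with the jaws along the knob's direction of travel.

Request:
arm_command(commands=[-0.045,0.018,0,0,-0.045,0.019,0,0,-0.045,0.019,0,0,0,0,0,-8.1,0,0,0,-8.1], jaw=0.47)

```text
clock: 3.65
position: [415.5, 347.4, 292.4]
ee_rot: [0.799, -0.601, -0.0, -0.001]
contact_force: [-0.9, -0.6, -0.6]
gripper_width: 40.0
```

Request:
arm_command(commands=[0,0,0,-8.1,0,0,0,-8.1,0,0,0,-8.1,0,0,0,-8.1,0,0,0,-8.1])

```text
clock: 4.15
position: [413.6, 351.6, 291.0]
ee_rot: [0.963, -0.269, -0.0, 0.0]
contact_force: [0.1, -0.0, -1.1]
gripper_width: 40.1
```

Request:
arm_command(commands=[0,0,0,-8.1,0,0,0,-8.1,0,0,0,-8.1,0,0,0,0,0,0,0,0])

```text
clock: 4.65
position: [412.7, 354.2, 290.0]
ee_rot: [0.999, -0.051, -0.001, 0.001]
contact_force: [0.6, 0.2, 0.3]
gripper_width: 40.1
```

```bash
python3 look.py d wrist; python3 - <<'E'
from bench import arm
from scipy.spatial.transform import Rotation as R
s=arm.read_state();print(s["position"],s["joints"].round(2));print(R.from_quat(s["ee_rot"]).as_matrix().round(3))
E
```

```text
[484.5 346.6 432.4]
plate 0.8 [470.2 293.4 123.4]
plate 0.73 [578.3 131.2   1.1]
ledge_edge 0.69 [472.  289.2 124.7]
ledge_edge 0.66 [465.4 335.6 121.3]
strap_knob 0.57 [412.5 344.3 156.5]
strap_pivot 0.78 [518.6 322.4 133. ]
tray_floor 0.61 [467.  527.5   1.5]
[412.80188947 353.78132349 290.14294484] [ 1.01  0.21 -0.09 -0.   -1.27  0.46]
[[ 0.995 -0.1   -0.001]
 [-0.1   -0.995 -0.001]
 [-0.001  0.001 -1.   ]]
```

View pics/d.png

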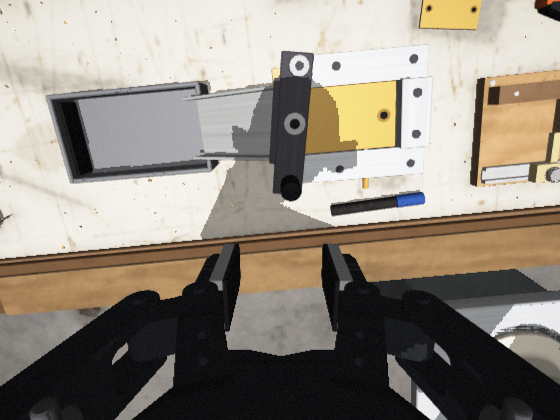

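Clear view: knob top at (291,186), pivot at (299,65), bush at (294,124), tray spanning (50–215, 85–180).

```bash
python3 - <<'E'
from geo import *
for k,b,z in (('knob',(291,186),173),('pivot',(299,65),137),('bush',(294,124),137),('hole',(383,115),126)):
    print(k,onz('d',b,z).round(1))
B=(190+371/4,90+562/4); print(tri('b',B,'d',(294,124)))
print(tri('b',(190+178/4,90+534/4),'d',(299,65)), tri('b',(337.5,237.5),'d',(291,186)))
E
```

```text
knob [420.7 344.2 173. ]
pivot [518.1 327.  137. ]
bush [469.2 335.8 137. ]
hole [468.3 252.  126. ]
[469.41149888 335.97042412 141.70881869]
[517.12110623 327.51247743 143.89293205] [413.72163048 343.83290468 141.75003808]
```

Request:
arm_command(commands=[0.003,0.005,0,0,0.003,0.004,0.02,0,0,0,0.03,0,0,0,0.03,0,0,0,0,0])

```text
clock: 5.45
position: [419.4, 343.1, 209.9]
ee_rot: [0.999, -0.051, 0.001, -0.001]
contact_force: [-0.2, -0.0, -0.7]
gripper_width: 39.9
```

```bash
python3 look.py e wrist; python3 - <<'E'
from bench import arm
import cv2
cv2.imwrite("pics/e_side.png",cv2.resize(arm.get_image("side")[120:260,200:386,::-1],(797,600)))
E
```

```text
[491.5 335.7 355.3]
plate 0.76 [474.5 292.6 126.3]
ledge_edge 0.69 [471.2 341.7 124.8]
strap_knob 0.66 [415.8 345.2 160.7]
strap_pivot 0.69 [522.3 329.6 137.2]
tray_floor 0.77 [468.  528.1   3. ]
```

View pics/e.png

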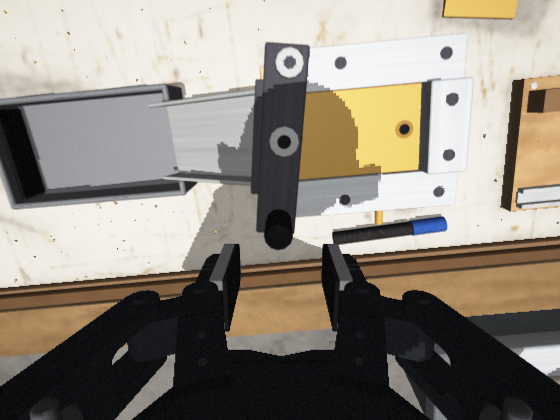

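View pics/e_side.png

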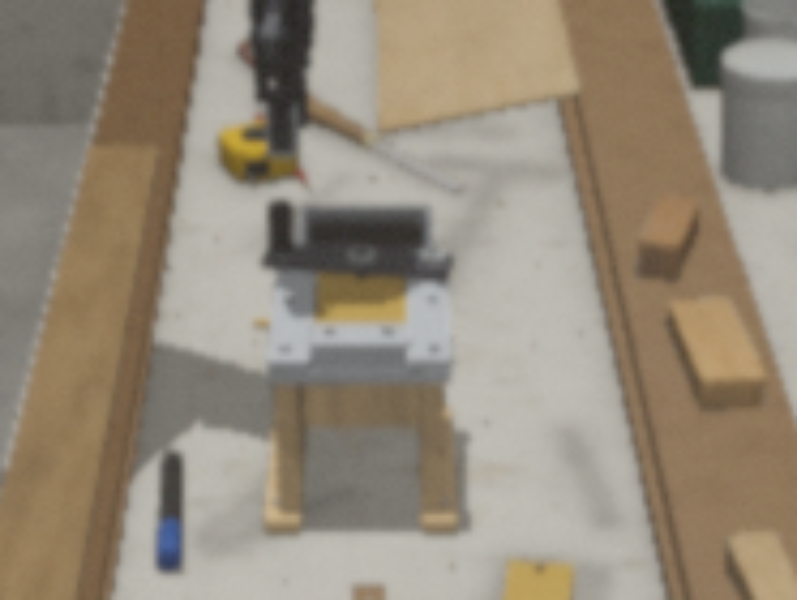

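```bash
python3 - <<'E'
from geo import *
print(onz('e',(279,229),173), onz('e',(290,62),137), tri('d',(291,186),'e',(279,229)),tri('d',(299,65),'e',(290,62)))
E
```

```text
[421.68701684 345.17313217 173.        ] [520.14965529 328.28343108 137.        ] [420.24744899 344.75356248 169.99518113] [511.83162112 330.63695119 196.39475875]
```

Request:
arm_command(commands=[0,-0.001,0.03,0,0,0,0.02,0,0,0,0.012,0,0,0,0,0,0,0,0,0])

```text
clock: 6.3
position: [424.3, 350.8, 156.9]
ee_rot: [0.999, -0.05, 0.008, -0.01]
contact_force: [-0.1, -0.3, -0.5]
gripper_width: 40.5
```

Request:
arm_command(commands=[0,0,0,0,0,0,0,0,0,0,0,0,0,0,0,0,0,0,0,0], jaw=0.3)

```text
clock: 6.8
position: [424.6, 350.8, 159.4]
ee_rot: [0.999, -0.05, 0.008, -0.011]
contact_force: [0.8, -0.9, 0.5]
gripper_width: 25.1
```

```bash
python3 look.py f wrist; python3 - <<'E'
from bench import arm
print(arm.read_state()['position'])
E
```

```text
[493.7 340.  303. ]
plate 0.7 [470.6 292.1 126.1]
ledge_edge 0.95 [467.1 339.9 124. ]
strap_knob 0.55 [414.8 345.4 158.5]
strap_pivot 0.8 [520.6 325.2 134.8]
[424.65249482 350.75620371 159.2722632 ]
```

View pics/f.png

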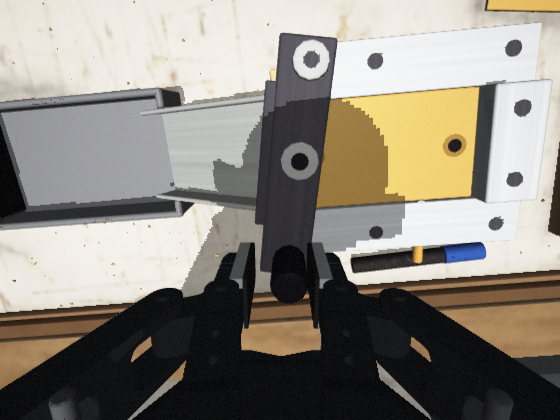

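The knob at (289,275) sits between the pads, but the tool stopped at z=159 with a small tilt. I'll check the joints.

```bash
python3 - <<'E'
from bench import arm
s=arm.read_state()
for k in ('joints','joint_efforts','contact_force','wrist_torque','position','ee_rot'): print(k,s[k].round(3))
E
```

```text
joints [ 0.987  0.311 -0.3    0.004 -0.932  0.482]
joint_efforts [ 2.8000e-01 -3.2987e+01  1.7019e+01  3.6530e+00  3.5000e-01 -5.0000e-03]
contact_force [-0.981 -0.332  1.512]
wrist_torque [-0.309  0.134  0.006]
position [424.652 350.756 159.272]
ee_rot [ 0.999 -0.05   0.008 -0.011]
```

No joint limit is involved; the fast descent just lagged and left about 1.5° of tilt. I'll use smaller steps from here.

Request:
arm_command(commands=[-0.003,0,0.004,0,-0.002,0,0.004,0,0,0,0.003,0,0,0,0.002,0,0,0,0,0])

```text
clock: 7.6
position: [419.7, 351.9, 145.1]
ee_rot: [0.999, -0.05, 0.009, -0.011]
contact_force: [-0.1, -0.7, -0.4]
gripper_width: 25.9
```

```bash
python3 - <<'E'
from bench import arm
from scipy.spatial.transform import Rotation as R
s=arm.read_state()
for k in ('joints','contact_force','position'): print(k,s[k].round(3))
print(R.from_quat(s["ee_rot"]).as_matrix().round(3))
E
```

```text
joints [ 0.996  0.321 -0.327  0.005 -0.895  0.472]
contact_force [-0.107 -0.721 -0.415]
position [419.67  351.85  145.149]
[[ 0.995 -0.099  0.019]
 [-0.1   -0.995  0.022]
 [ 0.016 -0.023 -1.   ]]
```

Request:
arm_command(commands=[0.001,-0.008,0,4.5,0.001,-0.008,0,4.5,0.001,-0.008,0,4.5,0,-0.008,0,4.5,0,0,0,0])

```text
clock: 8.1
position: [429.8, 381.4, 144.9]
ee_rot: [0.977, -0.212, 0.006, -0.01]
contact_force: [0.3, -0.0, 0.4]
gripper_width: 25.6
```

```bash
cat > st.py <<'E'
from bench import arm
import numpy as np
from scipy.spatial.transform import Rotation as R
s=arm.read_state(); p=s["position"]; M=R.from_quat(s["ee_rot"]).as_matrix()
d=p[:2]-[519.5,328]; a=np.degrees(np.arctan2(d[1],d[0]))
print(s["clock"],p.round(1),"F",s["contact_force"].round(1),"r",np.hypot(*d).round(1),"ang",a.round(1),"tangent",(a-90).round(1),"-ty",np.degrees(np.arctan2(-M[1,1],-M[0,1])).round(1))
print(M.round(3),s["gripper_width"],s["joints"].round(2))
E
python3 st.py
```

```text
8.1 [429.8 381.4 144.9] F [ 0.3 -0.   0.4] r 104.4 ang 149.2 tangent 59.2 -ty 65.6
[[ 0.91  -0.413  0.017]
 [-0.414 -0.91   0.017]
 [ 0.008 -0.023 -1.   ]] 25.640625420669245 [ 1.01  0.37 -0.26  0.01 -0.92  0.13]
```

Request:
arm_command(commands=[0.0028,-0.012,0,7,0.0028,-0.012,0,7,0.0025,-0.012,0,7,0.0025,-0.012,0,7,0,0,0,0])

```text
clock: 8.6
position: [463.3, 413.1, 144.3]
ee_rot: [0.895, -0.446, 0.001, -0.008]
contact_force: [-0.1, -0.2, 0.1]
gripper_width: 25.6
```

```bash
python3 st.py; python3 look.py g wrist
```

```text
8.6 [463.3 413.1 144.3] F [-0.1 -0.2  0.1] r 102.0 ang 123.5 tangent 33.5 -ty 37.0
[[ 0.601 -0.799  0.01 ]
 [-0.799 -0.601  0.014]
 [-0.005 -0.016 -1.   ]] 25.565218511076736 [ 0.99  0.44 -0.14  0.   -0.98 -0.34]
[504.7 352.8 286.3]
plate 0.57 [471.9 288.2 124. ]
ledge_edge 0.91 [468.3 337.6 122.5]
ledge_edge 0.42 [519.  328.5 132.9]
strap_knob 0.77 [457.9 412.2 156. ]
strap_pivot 0.74 [516.7 324.9 133. ]
tray_floor 0.88 [462.6 528.3   3.3]
```

View pics/g.png

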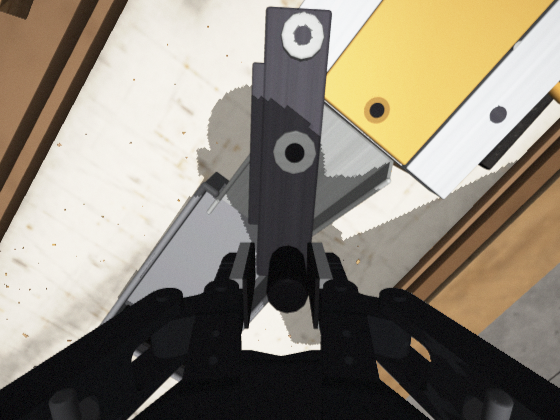

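The strap is half open, with the knob at (288,275) in the cage. I'll continue the swing.

Request:
arm_command(commands=[0.002,-0.0125,0,7,0.002,-0.0125,0,7,0.002,-0.0125,0,7,0.002,-0.0125,0,7,0,0,0,0])

```text
clock: 9.4
position: [506.8, 426.1, 144.8]
ee_rot: [0.756, -0.654, -0.003, -0.006]
contact_force: [-0.4, -1.1, 0.2]
gripper_width: 25.2
```

```bash
python3 st.py
```

```text
9.4 [506.8 426.1 144.8] F [-0.4 -1.1  0.2] r 98.9 ang 97.4 tangent 7.4 -ty 8.3
[[ 0.144 -0.99   0.003]
 [-0.99  -0.144  0.012]
 [-0.011 -0.005 -1.   ]] 25.236655012300577 [ 0.94  0.51 -0.02 -0.   -1.04 -0.79]
```

Request:
arm_command(commands=[0,-0.011,0,6,0,-0.011,0,6,0.001,-0.008,0,3,0,0,0,0,0,0,0,0])

```text
clock: 9.9
position: [532.9, 424.9, 144.6]
ee_rot: [-0.667, 0.745, 0.004, 0.003]
contact_force: [-0.6, -0.1, -0.5]
gripper_width: 25.8
```

```bash
python3 st.py; python3 look.py h wrist
```

```text
9.9 [532.9 424.9 144.6] F [-0.6 -0.1 -0.5] r 97.9 ang 82.1 tangent -7.9 -ty -6.3
[[-0.11  -0.994 -0.001]
 [-0.994  0.11   0.009]
 [-0.009  0.002 -1.   ]] 25.767582256281184 [ 0.91  0.54  0.04 -0.01 -1.07 -1.01]
[525.1 351.6 286.6]
ledge_edge 0.91 [469.  337.7 121.3]
strap_knob 0.96 [530.1 429.5 156.8]
strap_knob 0.7 [466.1 339.4 118.2]
strap_pivot 0.66 [518.8 325.1 131.6]
strap_pivot 0.2 [529.8 427.  160.8]
tray_floor 0.72 [468.  527.2   2.1]
```

View pics/h.png

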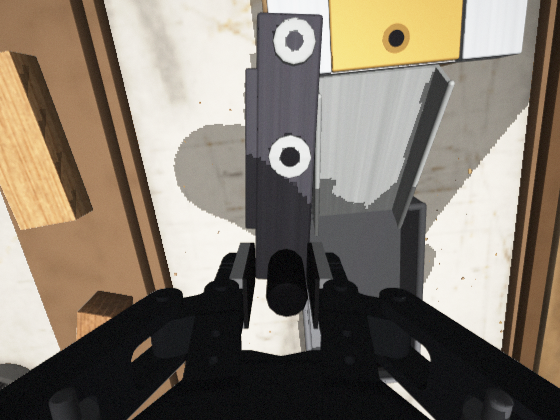

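The strap lies beside the chute, with the pivot at (294,40), the knob at (288,285) and an opening of about 1.5 rad. I'll release and rise.

Request:
arm_command(commands=[0,0,0,0,0,0,0,0,0,0,-0.008,0,0,0,-0.014,0,0,0,-0.015,0], jaw=0.4)

```text
clock: 10.7
position: [532.2, 424.1, 181.8]
ee_rot: [-0.667, 0.745, 0.003, 0.0]
contact_force: [-0.1, -0.3, 0.7]
gripper_width: 34.2
```

Request:
arm_command(commands=[0,0,-0.015,0,0,0,-0.015,0,0,0,-0.015,0,0,0,-0.012,0,0,0,0,0])

```text
clock: 11.2
position: [534.3, 424.9, 251.1]
ee_rot: [-0.667, 0.745, 0.003, 0.007]
contact_force: [0.1, -0.9, 0.6]
gripper_width: 34.0
```

```bash
python3 st.py; python3 look.py i wrist
```

```text
11.2 [534.3 424.9 251.1] F [ 0.1 -0.9  0.6] r 98.0 ang 81.3 tangent -8.7 -ty -6.3
[[-0.11  -0.994  0.005]
 [-0.994  0.11   0.014]
 [-0.014 -0.004 -1.   ]] 33.963384064679275 [ 0.91  0.47  0.19 -0.   -1.28 -1.01]
[525.4 350.8 391.5]
plate 0.7 [472.8 288.8 123.9]
ledge_edge 0.88 [467.2 337.1 119.1]
strap_knob 0.93 [532.  426.9 157.1]
strap_pivot 0.71 [517.5 324.6 132.6]
tray_floor 0.96 [466.3 526.6   2.3]
```

View pics/i.png

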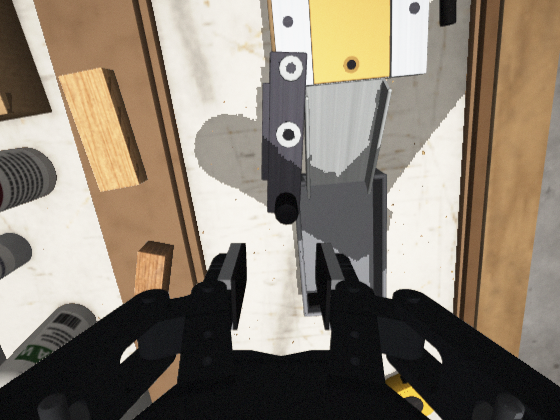

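The strap is clear, with the plate's front edge near (313,84)–(391,78). Next I'll shut the fingers and move above the plate's rear half, at about jig y −70.

Request:
arm_command(commands=[0,0,0,-5.5,0.025,0.01,0,0,0.035,0.015,0,0,0.035,0.015,0,0,0.03,0.012,0,0], jaw=0)

```text
clock: 12.0
position: [477.9, 297.9, 238.5]
ee_rot: [-0.705, 0.71, 0.003, -0.002]
contact_force: [0.3, 0.0, 0.1]
gripper_width: -0.3
```

```bash
python3 st.py
```

```text
12.0 [477.9 297.9 238.5] F [0.3 0.  0.1] r 51.3 ang -144.1 tangent -234.1 -ty -0.4
[[-0.007 -1.    -0.007]
 [-1.     0.007  0.001]
 [-0.001  0.007 -1.   ]] -0.30648211494835614 [ 0.84  0.28 -0.13 -0.01 -1.17 -0.85]
```

Request:
arm_command(commands=[0.009,0.004,0.006,0,0.009,0.004,0.01,0,0.006,0.002,0.012,0,0,0,0.012,0,0,0,0.01,0])

```text
clock: 12.5
position: [464.8, 268.6, 187.0]
ee_rot: [-0.704, 0.711, 0.003, -0.003]
contact_force: [0.4, -0.3, -0.3]
gripper_width: -0.1
```

```bash
python3 st.py; python3 look.py j wrist; python3 - <<'E'
from bench import arm
import cv2
cv2.imwrite("pics/j_side.png",cv2.resize(arm.get_image("side")[120:260,200:386,::-1],(797,600)))
E
```

```text
12.5 [464.8 268.6 187. ] F [ 0.4 -0.3 -0.3] r 80.8 ang -132.6 tangent -222.6 -ty -0.6
[[-0.01  -1.    -0.008]
 [-1.     0.01   0.   ]
 [-0.     0.008 -1.   ]] -0.0666232950511607 [ 0.82  0.28 -0.27 -0.01 -1.03 -0.83]
[464.6 195.8 327.7]
plate 0.77 [574.9 129.3  -3.1]
plate 0.62 [466.8 289.8 123.3]
strap_pivot 0.58 [518.7 324.6 128.7]
tray_floor 0.72 [469.6 291.2 121.7]
```

View pics/j.png

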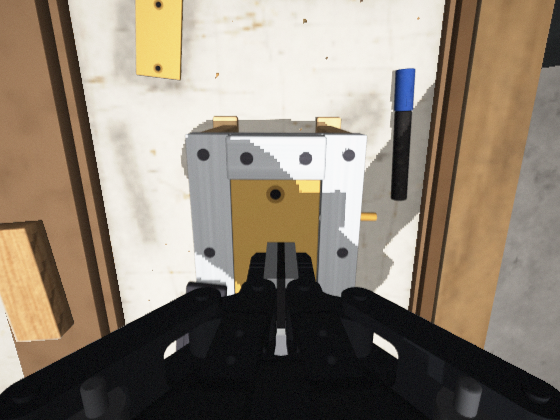

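View pics/j_side.png

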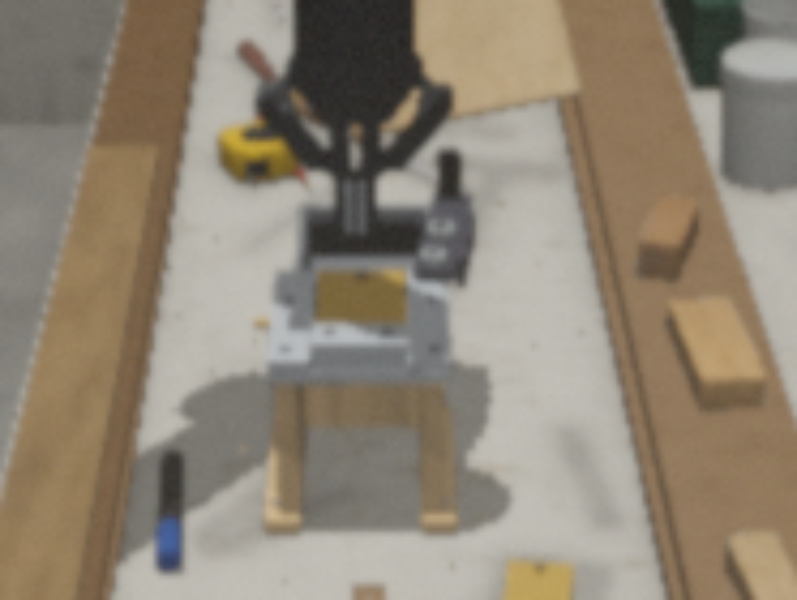

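The fingertips sit over the plate, clear of the back stop; the plate hole shows at (275,194). I'll descend in stages.

Request:
arm_command(commands=[-0.003,-0.002,0.008,0,-0.002,-0.001,0.01,0,0,0,0.01,0,0,0,0.008,0,0,0,0.004,0])

```text
clock: 13.35
position: [468.9, 275.6, 146.0]
ee_rot: [-0.704, 0.71, 0.003, -0.001]
contact_force: [0.1, -0.1, 0.2]
gripper_width: 0.1
```

Request:
arm_command(commands=[0,0,0,0,0,0,0,0,0,0,0,0,0,0,0,0,0,0,0,0])

```text
clock: 13.85
position: [469.0, 275.4, 145.7]
ee_rot: [-0.704, 0.71, 0.003, -0.001]
contact_force: [0.4, 0.8, 0.1]
gripper_width: -0.1
```

```bash
python3 st.py
```

```text
13.85 [469.  275.4 145.7] F [0.4 0.8 0.1] r 72.9 ang -133.8 tangent -223.8 -ty -0.5
[[-0.009 -1.    -0.005]
 [-1.     0.009  0.002]
 [-0.002  0.005 -1.   ]] -0.09697658156942039 [ 0.83  0.33 -0.31 -0.01 -0.93 -0.83]
```

Request:
arm_command(commands=[0,0,0.004,0,0,0,0.004,0,0,0,0.003,0,0,0,0.002,0,0,0,0,0])

```text
clock: 14.35
position: [468.9, 275.5, 131.8]
ee_rot: [-0.704, 0.71, 0.003, -0.001]
contact_force: [0.5, 0.0, 0.2]
gripper_width: 0.5
```

Request:
arm_command(commands=[0,0,0.001,0,0,0,0.001,0,0,0,0.001,0,0,0,0,0,0,0,0,0])

```text
clock: 14.85
position: [469.0, 275.6, 128.6]
ee_rot: [-0.704, 0.71, 0.003, -0.0]
contact_force: [0.1, -0.8, -0.7]
gripper_width: -0.2
```

Request:
arm_command(commands=[0,0,0.001,0,0,0,0.0005,0,0,0,0.0005,0,0,0,0.0005,0,0,0,0.0005,0])

```text
clock: 15.35
position: [469.2, 275.7, 126.1]
ee_rot: [-0.704, 0.71, 0.002, -0.0]
contact_force: [-1.9, -0.3, 4.6]
gripper_width: 0.1
```

Request:
arm_command(commands=[0,0,0.0005,0,0,0,0.0005,0,0,0,0.0005,0,0,0,0.0005,0,0,0,0.0005,0])

```text
clock: 15.85
position: [469.2, 275.7, 126.1]
ee_rot: [-0.704, 0.71, 0.002, 0.0]
contact_force: [-2.0, -0.5, 5.2]
gripper_width: 0.0
```

Request:
arm_command(commands=[0,0,0.0007,0,0,0,0.0007,0,0,0,0.0007,0,0,0,0.0007,0,0,0,0.0007,0])

```text
clock: 16.35
position: [469.2, 275.7, 126.1]
ee_rot: [-0.705, 0.709, 0.002, 0.001]
contact_force: [-2.7, -1.1, 5.8]
gripper_width: -0.2
```

Request:
arm_command(commands=[0,0,0.0009,0,0,0,0.001,0,0,0,0.0011,0,0,0,0.0012,0,0,0,0.0012,0])

```text
clock: 16.85
position: [469.2, 275.7, 126.1]
ee_rot: [-0.705, 0.709, 0.001, 0.002]
contact_force: [-2.8, -0.3, 8.7]
gripper_width: 0.0
```

Request:
arm_command(commands=[0,0,0.0014,0,0,0,0.0015,0,0,0,0.0016,0,0,0,0.0017,0,0,0,0.0017,0])

```text
clock: 17.35
position: [469.2, 275.7, 126.1]
ee_rot: [-0.706, 0.708, -0.0, 0.003]
contact_force: [-5.2, -2.0, 11.7]
gripper_width: -0.0
```

Request:
arm_command(commands=[-0.001,0.0003,0.0018,0,-0.002,0.0004,0.0018,0,-0.002,0.0004,0.0018,0,-0.002,0.0004,0.0018,0,-0.002,0.0004,0.0018,0])

```text
clock: 17.85
position: [469.2, 276.3, 126.1]
ee_rot: [0.708, -0.706, 0.007, 0.001]
contact_force: [-0.8, -8.3, 12.4]
gripper_width: 0.1
```

```bash
python3 st.py
```

```text
17.85 [469.2 276.3 126.1] F [-0.8 -8.3 12.4] r 72.1 ang -134.3 tangent -224.3 -ty 0.1
[[ 0.002 -1.     0.008]
 [-1.    -0.002 -0.012]
 [ 0.012 -0.007 -1.   ]] 0.12158512070206111 [ 0.84  0.35 -0.34  0.02 -0.88 -0.85]
```

Request:
arm_command(commands=[-0.0022,0.0003,0.0018,0,-0.0024,0.0003,0.0018,0,-0.0024,0.0003,0.0018,0,-0.0024,0.0003,0.0018,0,-0.0024,0.0003,0.0018,0])

```text
clock: 18.35
position: [469.2, 276.4, 126.1]
ee_rot: [0.708, -0.706, 0.015, 0.009]
contact_force: [-1.6, -8.2, 13.6]
gripper_width: 0.1
```

```bash
python3 st.py
```

```text
18.35 [469.2 276.4 126.1] F [-1.6 -8.2 13.6] r 72.1 ang -134.3 tangent -224.3 -ty 0.2
[[ 0.004 -1.     0.008]
 [-0.999 -0.004 -0.033]
 [ 0.033 -0.008 -0.999]] 0.14868831756734685 [ 0.85  0.36 -0.34  0.04 -0.89 -0.87]
```

Request:
arm_command(commands=[-0.003,0.0003,0.0016,0,-0.0032,0.0003,0.0016,0,-0.0034,0.0003,0.0016,0,-0.0034,0.0003,0.0016,0,-0.0034,0.0003,0.0016,0])

```text
clock: 18.85
position: [469.3, 279.8, 126.3]
ee_rot: [0.709, -0.705, 0.023, 0.018]
contact_force: [-1.3, -8.7, 12.7]
gripper_width: 0.0
```

```bash
python3 st.py
```

```text
18.85 [469.3 279.8 126.3] F [-1.3 -8.7 12.7] r 69.6 ang -136.2 tangent -226.2 -ty 0.3
[[ 0.005 -1.     0.008]
 [-0.998 -0.006 -0.058]
 [ 0.058 -0.008 -0.998]] 0.014565461875662118 [ 0.86  0.36 -0.34  0.06 -0.91 -0.89]
```

Request:
arm_command(commands=[-0.004,0.0003,0.0016,0,-0.004,0.0003,0.0016,0,-0.004,0.0003,0.0016,0,-0.004,0.0003,0.0016,0,-0.004,0.0003,0.0016,0])

```text
clock: 19.35
position: [469.4, 285.6, 126.4]
ee_rot: [0.709, -0.704, 0.032, 0.027]
contact_force: [-0.6, -9.3, 12.9]
gripper_width: -0.2
```

```bash
python3 st.py; python3 look.py k wrist; python3 - <<'E'
from bench import arm
import cv2
cv2.imwrite("pics/k_side.png",cv2.resize(arm.get_image("side")[120:260,200:386,::-1],(797,600)))
E
```

```text
19.35 [469.4 285.6 126.4] F [-0.6 -9.3 12.9] r 65.7 ang -139.8 tangent -229.8 -ty 0.4
[[ 0.006 -1.     0.007]
 [-0.996 -0.007 -0.084]
 [ 0.085 -0.007 -0.996]] -0.1674268769142801 [ 0.87  0.38 -0.32  0.07 -0.93 -0.91]
[468.7 225.8 274.5]
plate 0.72 [5.784e+02 1.343e+02 2.000e-01]
strap_pivot 0.71 [520.1 326.8 133.1]
```

View pics/k.png

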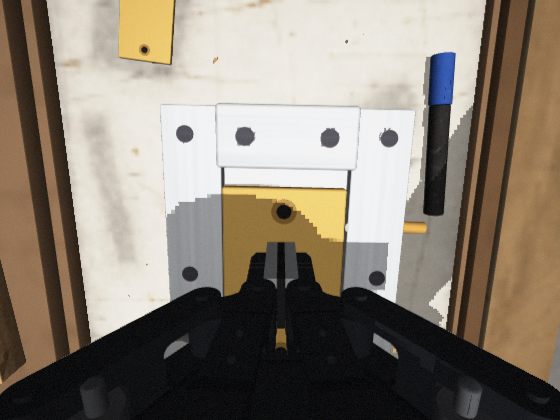

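The plate is sliding with the tip: the gap at the back stop runs from row 168 to 186, about 9 mm. The press stays at about 13 N. I'll take larger steps to limit the creeping tilt.

Request:
arm_command(commands=[-0.005,0.0002,0.0015,0,-0.006,0.0002,0.0014,0,-0.006,0.0002,0.0014,0,-0.006,0.0002,0.0014,0,-0.006,0.0002,0.0014,0])

```text
clock: 20.2
position: [469.5, 299.1, 126.7]
ee_rot: [0.708, -0.704, 0.042, 0.038]
contact_force: [-0.3, -9.5, 13.4]
gripper_width: 0.2
```

```bash
python3 st.py
```

```text
20.2 [469.5 299.1 126.7] F [-0.3 -9.5 13.4] r 57.7 ang -150.0 tangent -240.0 -ty 0.4
[[ 0.006 -1.     0.006]
 [-0.993 -0.007 -0.114]
 [ 0.114 -0.005 -0.993]] 0.18959332795762873 [ 0.9   0.4  -0.3   0.09 -0.96 -0.95]
```

Request:
arm_command(commands=[-0.0065,0.0002,0.0012,0,-0.0065,0.0002,0.0012,0,-0.0065,0.0002,0.0012,0,-0.0065,0.0002,0.0011,0,-0.0065,0.0002,0.0011,0])

```text
clock: 20.7
position: [470.0, 320.7, 126.8]
ee_rot: [0.708, -0.703, 0.05, 0.046]
contact_force: [-2.9, -4.6, 12.3]
gripper_width: -0.2
```

```bash
python3 st.py; python3 look.py l wrist
```

```text
20.7 [470.  320.7 126.8] F [-2.9 -4.6 12.3] r 50.1 ang -171.6 tangent -261.6 -ty 0.4
[[ 0.006 -1.     0.007]
 [-0.991 -0.007 -0.135]
 [ 0.135 -0.006 -0.991]] -0.2119529871867155 [ 0.93  0.42 -0.26  0.1  -0.99 -0.98]
[469.5 268.8 277.7]
strap_pivot 0.57 [518.6 326.6 135.2]
```

View pics/l.png

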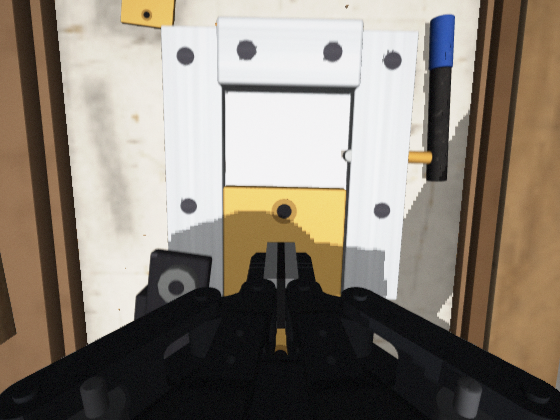

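```bash
python3 - <<'E'
from geo import *
for n,p,z in (('hole',(284,211),126),('tail',(284,187),126),('stopscr',(247,50),138),('hole_k',(284,211),126)): print(n,onz('k' if n=='hole_k' else 'l',p,z).round(1))
E
```

```text
hole [468.8 297.  126. ]
tail [468.9 285.3 126. ]
stopscr [484.8 226.8 138. ]
hole_k [468.2 261.2 126. ]
```

The plate has slid 45 mm (hole now at y=297), so its middle is about 5 mm short of the ledge. I'll lift, step back towards the tail, and push the last bit from there.

Request:
arm_command(commands=[0,0,-0.004,0,0,0,-0.006,0,0.006,0,-0.004,0,0.006,0,-0.001,0,0,0,0,0])

```text
clock: 21.5
position: [470.0, 310.9, 143.3]
ee_rot: [0.708, -0.703, 0.049, 0.044]
contact_force: [-0.5, 0.2, 0.2]
gripper_width: -0.2
```

```bash
python3 st.py
```

```text
21.5 [470.  310.9 143.3] F [-0.5  0.2  0.2] r 52.4 ang -161.0 tangent -251.0 -ty 0.4
[[ 0.006 -1.     0.007]
 [-0.991 -0.007 -0.132]
 [ 0.132 -0.006 -0.991]] -0.19673225266697936 [ 0.92  0.4  -0.26  0.1  -1.02 -0.97]
```

Request:
arm_command(commands=[0.004,0,0.003,0,0.004,0,0.003,0,0,0,0.003,0,0,0,0.003,0,0,0,0,0])

```text
clock: 22.0
position: [469.7, 299.6, 130.4]
ee_rot: [0.708, -0.704, 0.049, 0.045]
contact_force: [0.3, -0.5, -0.1]
gripper_width: -0.1
```

```bash
python3 st.py
```

```text
22.0 [469.7 299.6 130.4] F [ 0.3 -0.5 -0.1] r 57.3 ang -150.3 tangent -240.3 -ty 0.3
[[ 0.005 -1.     0.005]
 [-0.991 -0.006 -0.133]
 [ 0.133 -0.005 -0.991]] -0.05668113982866695 [ 0.91  0.4  -0.29  0.1  -0.99 -0.96]
```

Contact is expected at about z 126.8, so I'll approach gently and then press.

Request:
arm_command(commands=[0,0,0.001,0,0,0,0.001,0,0,0,0.0007,0,0,0,0.0005,0,0,0,0.0005,0])

```text
clock: 22.5
position: [469.9, 299.6, 127.0]
ee_rot: [0.708, -0.703, 0.049, 0.045]
contact_force: [-1.2, -0.4, 4.1]
gripper_width: 0.1
```

Request:
arm_command(commands=[0,0,0.0005,0,0,0,0.0006,0,0,0,0.0008,0,0,0,0.001,0,0,0,0.0012,0])

```text
clock: 23.0
position: [470.0, 299.6, 126.9]
ee_rot: [0.708, -0.703, 0.05, 0.044]
contact_force: [-4.7, -0.4, 8.4]
gripper_width: 0.0
```

```bash
python3 st.py
```

```text
23.0 [470.  299.6 126.9] F [-4.7 -0.4  8.4] r 57.1 ang -150.2 tangent -240.2 -ty 0.5
[[ 0.007 -1.     0.008]
 [-0.991 -0.008 -0.133]
 [ 0.133 -0.007 -0.991]] 0.00290529790795664 [ 0.91  0.4  -0.3   0.11 -0.97 -0.96]
```

Request:
arm_command(commands=[-0.003,0.0002,0.001,0,-0.005,0.0002,0.0009,0,-0.005,0.0002,0.0009,0,-0.005,0.0002,0.0009,0,-0.004,0.0002,0.001,0])

```text
clock: 23.5
position: [470.1, 315.1, 127.0]
ee_rot: [0.708, -0.702, 0.055, 0.048]
contact_force: [-1.8, -4.0, 10.0]
gripper_width: 0.3
```

```bash
python3 st.py; python3 look.py m wrist
```

```text
23.5 [470.1 315.1 127. ] F [-1.8 -4.  10. ] r 51.0 ang -165.4 tangent -255.4 -ty 0.5
[[ 0.008 -1.     0.011]
 [-0.989 -0.01  -0.145]
 [ 0.145 -0.01  -0.989]] 0.2700800252349225 [ 0.93  0.42 -0.27  0.11 -0.99 -0.99]
[469.1 264.4 278.4]
plate 0.78 [473.7 352.7 122. ]
strap_pivot 0.82 [521.2 328.2 134. ]
```

View pics/m.png

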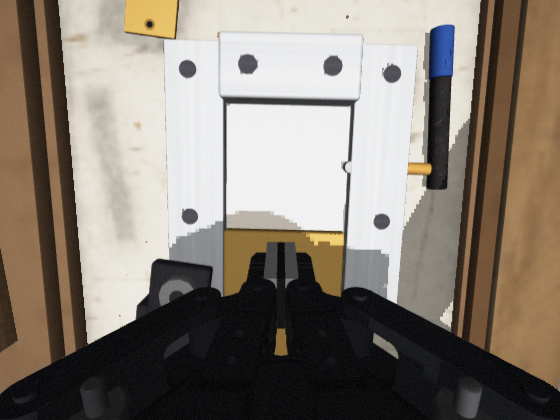

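The plate's tail is at row 231, slid about 59 mm, so its middle is past the ledge. One short push more, then lift off.

Request:
arm_command(commands=[-0.005,0.0002,0.0007,0,-0.003,0,0.0005,0,0,0,-0.02,0,0,0,-0.025,0,0,0,-0.025,0])

```text
clock: 24.3
position: [467.9, 329.3, 193.3]
ee_rot: [0.708, -0.702, 0.056, 0.053]
contact_force: [0.6, 0.8, 1.1]
gripper_width: 0.2
```

Request:
arm_command(commands=[0,0,-0.02,0,0,0,-0.015,0,0,0,0,0,0,0,0,0,0,0,0,0])

```text
clock: 24.8
position: [468.6, 336.2, 229.4]
ee_rot: [0.708, -0.703, 0.056, 0.05]
contact_force: [0.7, 0.0, -0.1]
gripper_width: -0.3
```

```bash
python3 st.py; python3 look.py n wrist; python3 - <<'E'
from bench import arm
import cv2
cv2.imwrite("pics/n_side.png",cv2.resize(arm.get_image("side")[120:260,200:386,::-1],(797,600)))
E
```

```text
24.8 [468.6 336.2 229.4] F [ 0.7  0.  -0.1] r 51.6 ang 170.8 tangent 80.8 -ty 0.4
[[ 0.006 -1.     0.008]
 [-0.989 -0.007 -0.15 ]
 [ 0.15  -0.007 -0.989]] -0.3068871203303305 [ 0.95  0.35 -0.1   0.1  -1.24 -0.98]
[467.8 285.8 380.7]
ledge_edge 0.94 [469.8 335.2 120.9]
strap_knob 0.92 [531.2 426.7 160.6]
strap_knob 0.51 [468.3 337.1 120.3]
strap_pivot 0.33 [341.3 226.4   0.4]
```

View pics/n.png

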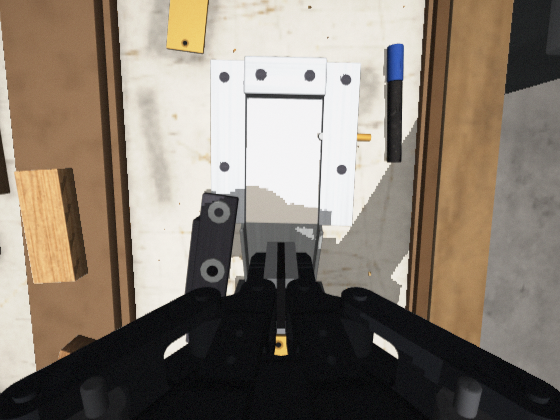

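View pics/n_side.png

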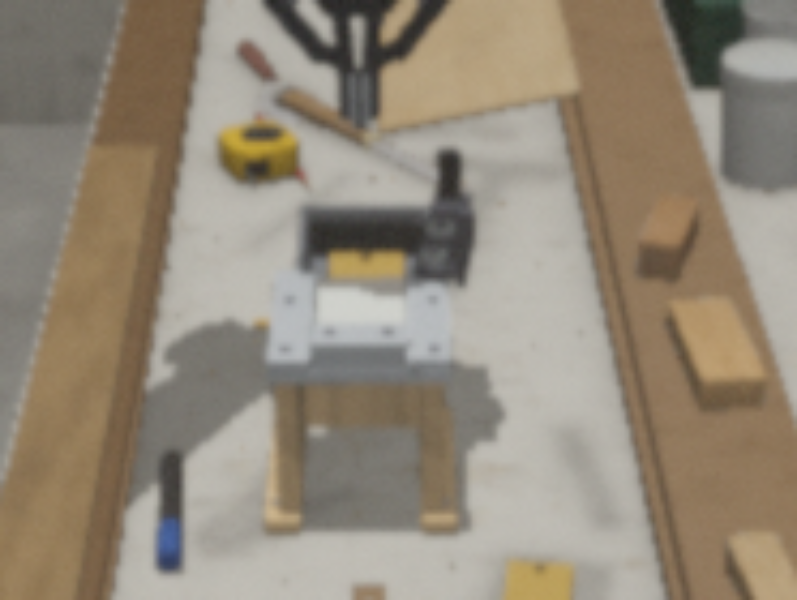

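The nest is empty and the plate is on its way down the chute. I'll move aside to see the tray.

Request:
arm_command(commands=[-0.02,-0.02,-0.02,0,-0.03,-0.025,-0.02,0,-0.03,-0.025,-0.02,0,-0.03,-0.02,0,0,-0.02,-0.01,0,0])

```text
clock: 25.65
position: [568.4, 474.6, 271.4]
ee_rot: [0.707, -0.703, 0.056, 0.052]
contact_force: [-1.1, 0.2, -0.7]
gripper_width: -0.1
```

Request:
arm_command(commands=[0,0,0,0,0,0,0,0,0,0,0,0,0,0,0,0,0,0,0,0])

```text
clock: 26.15
position: [568.2, 474.8, 268.6]
ee_rot: [0.707, -0.703, 0.056, 0.054]
contact_force: [-0.5, -0.5, 0.2]
gripper_width: -0.1
```

```bash
python3 st.py; python3 look.py o wrist
```

```text
26.15 [568.2 474.8 268.6] F [-0.5 -0.5  0.2] r 154.6 ang 71.7 tangent -18.3 -ty 0.4
[[ 0.006 -1.     0.003]
 [-0.988 -0.006 -0.155]
 [ 0.155 -0.002 -0.988]] -0.058937313047916016 [ 0.95  0.63  0.47  0.09 -1.54 -0.95]
[568.1 425.2 420.9]
plate 0.57 [477.5 561.6   8. ]
ledge_edge 0.79 [468.3 339.  120.4]
strap_knob 0.55 [532.1 426.5 159. ]
strap_pivot 0.63 [519.4 329.3 133.8]
tray_floor 0.89 [466.9 529.9   4.5]
```

View pics/o.png

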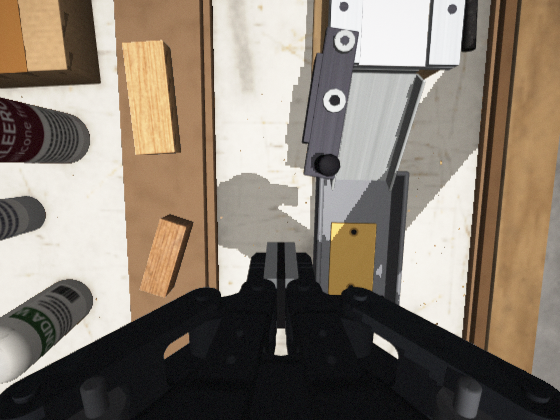

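```bash
python3 - <<'E'
from geo import *
for p in ((331,223),(376,225),(373,294),(331,293),(353,232),(350,289)): print(p,onz('o',p,10).round(1))
E
python3 look.py p scene
```

```text
(331, 223) [502.8 508.7  10. ]
(376, 225) [443.3 511.1  10. ]
(373, 294) [443.  606.8  10. ]
(331, 293) [500.2 605.8  10. ]
(353, 232) [473.3 520.7  10. ]
(350, 289) [474.5 599.9  10. ]
[-336.9 -269.9 1103.4]
plate 0.69 [575.2 134.1   2.9]
plate 0.62 [471.4 558.2   4.4]
ledge_edge 0.61 [468.  340.9 119.5]
strap_knob 0.44 [472.  342.2 120.3]
strap_pivot 0.58 [513.6 326.7 131.9]
tray_floor 0.69 [472.5 526.2   6.7]
```

```bash
python3 -c "
import cv2
im=cv2.imread('pics/p.png')
cv2.imwrite('pics/p_z.png',cv2.resize(im[140:260,160:320],(800,600),interpolation=cv2.INTER_CUBIC))"
```

```text
(no output)
```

View pics/p_z.png

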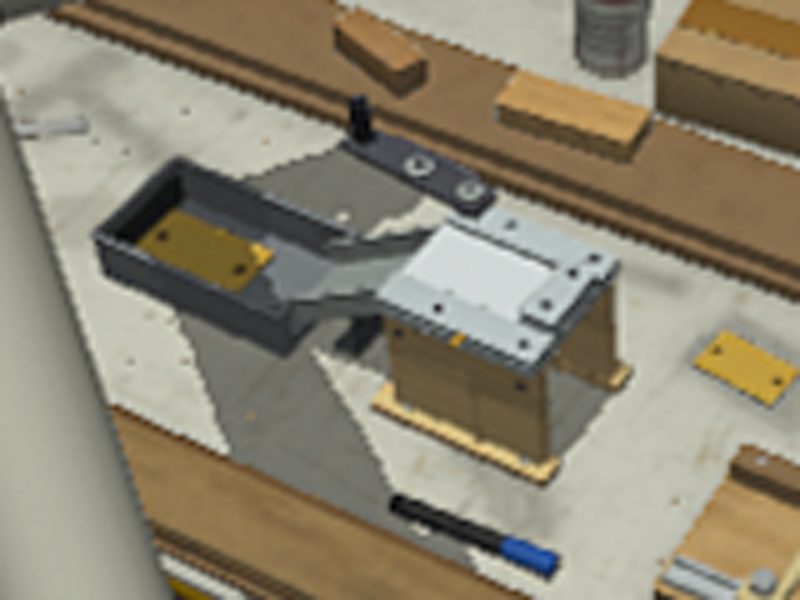

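The plate measures 59 × 97 mm at floor height, with its centre near (472,558). That is jig y ≈ 0.217 and x ≈ 0, so it is lying flat in the tray. The strap is open, the marker is where it was, and the tool touches nothing, so I'm handing in.

```bash
python3 -c "
from bench import arm
print(arm.job_done(), arm.read_state()['clock'])"
```

```text
the job is handed in; nothing more can be done
the job is handed in; nothing more can be done
```

The plate is out of the jig and lying flat in the grey tray. I handed the job in at about 26.5 s; no verdict was reported.

- **Strap:** I caged the knob loosely between the fingers and swung the strap open to about 1.5 rad. It stayed beside the chute.
- **Slide:** With shut fingertips I pressed at up to about 13 N vertically. I slid the plate 45 mm, stepped back towards its tail, pushed it past the ledge and lifted off. The total force read at most about 16.5 N, below the 20 N limit, but I only read it at the end of each call.
- **Last checks:** The plate's corners span about 59 × 97 mm at tray-floor height. Its middle is about 217 mm beyond the ledge and within about 5 mm of the centre line. The tool touches nothing, with force readings at noise level.
- **Bystanders:** The marker looks unmoved in the last picture. I didn't measure the spring clamp or sanding block again, but the arm never went near them.
- **What went off plan:** Fast descents undershot and drifted by about 10 mm, so I slowed down. The tool also crept to about 9° of tilt while pressing, which did no harm that I could see.

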